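# Seat a relay unit in the bench nest and rock its tight relay free

### The arm

A 6-joint arm with a two-finger parallel gripper is mounted at the origin on the work surface. World frame = base frame: x ahead of the robot, y to its left, z up, the work surface at z = 0. Lengths are in m, angles in rad, forces in N, time in s.
With the tool pointing down it reaches from about 0.275 to 0.875 m from the base axis. Payload 12.5 kg.
Tool frame: the origin (TCP) lies midway between the tips of the shut fingers; the grasp point (between the pads) lies 19 mm behind it; z points along the fingers, y is the direction in which the jaws open and shut (so a half turn about z gives the same grasp; the last joint's range is limited). The gripper opens to 85 mm and grips with 20 to 120 N. Pads are 22 mm wide; open, the fingers measure 114 mm over their backs; the gripper's body (76 mm by 85 mm) begins 54 mm behind the grasp point. The pads swing forward as they close: fully open they stand 13 mm farther back than shut.
Start: joints at [-1.408, 0.351, 1.652, -0, 1.139, -0.085], TCP at [0.135, -0.533, 0.231] pointing down, gripper open.
Joint ranges: [-2.75, 2.75], [-0.79, 2.1], [0.01, 2.65], [-1.57, 4.71], [0.07, 3.14], [-2.87, 2.87]. Speed limits (rad/s): [2.22, 2.22, 2.79, 3.14, 3.14, 3.14].

### API

Orientations are given as a unit quaternion [w, x, y, z].
In Python, from rig import ctrl, effector, vision gives the robot as it stands. The module is installed in compiled form; this text tells all that it offers. Calls block until the motion is done:
- ctrl.movep(position, orientation): joint-space move of the TCP to a pose.
- ctrl.move_straight(position, orientation=None, velocity=0.15): straight line of the TCP; orientation=None keeps the orientation; velocity is the mean speed in m/s.
- ctrl.move_j(angles): joint-space move.
- effector.let_go() and effector.grab(strength=None): open the fingers fully, or close them until they stop; strength is the grip in N (None keeps the last).
- ctrl.pause(seconds).
- ctrl.ik(position, orientation): joint angles nearest the present ones, or None.
- vision.get_image(name): name is "scene" or "top" or "wrist"; returns (picture, depth): 480x640x3 uint8, red, green, blue; 480x640 float32, m along the optical axis (not along the pixel's ray), 0 where there is no reading.
- vision.calibration(name): a dict with "mtx" (3x3 intrinsics, pixels), "pose" (4x4, takes a point from camera to world coordinates). Camera axes: x right, y down, z forward; pixel columns grow to the right and rows downward; lengths in m; the calibration is good to about 2 mm. The wrist camera is an equidistant fisheye: a pixel r from the principal point sees the ray r / f radians off the axis. A picture is of the moment at which its call begins: read the wrist's pose just before it. calibration takes no time and is no camera call; for the wrist camera it gives the pose at the moment of the call.
A pose or a line that the arm cannot do raises ctrl.MotionError and nothing moves.
- ctrl.job_done(): hands the job in, once; it reports no verdict.
Readings, each from a call of its own:
- ctrl.get_time_s(): time.
- ctrl.get_joint_positions(): joint angles.
- ctrl.get_joint_vel(): joint speeds.
- ctrl.get_effort(): joint torques, N m.
- ctrl.get_tool_pos(): TCP position.
- ctrl.get_ee_rot(): TCP orientation.
- ctrl.get_force(): force on the tool from outside, world axes, zero at the start.
- ctrl.get_ft_torque(): the same for the moment, N m.
- ctrl.get_grip_width(): opening from 0.0 (shut) to 1.0 (fully open).
Only numpy, scipy, OpenCV 4.12 (cv2) and the standard library are available. Lean on these libraries where they do the work, as an engineer would, in place of code of your own. Each camera call takes 0.05 s, during which the arm holds its last target.

### The job

Pick up the relay unit from the bench and seat it in the bench nest, flat, square and fully home. Then take its plug-in relay, which sits tight, and walk it out of its two spring clips by rocking it side to side, one side up a notch and then the other, until it comes free with the unit staying down in the nest; a straight pull would only bring the whole unit up with it. Finish while still holding the relay still and upright just clear of its socket, two to four centimetres straight above its seat, and leave the other things on the bench where they are.

Things in the scene. Friction and masses are not known exactly. Their poses are not given: they have to be found in the camera images.
- unit: Relay unit, loose on the bench: grey steel chassis 90 (its x) x 120 (its y) x 24 mm high, about 0.7 kg, weight central; origin at the centre of its underside, z up. Mid-deck is a black socket 48 x 56 mm holding the relay, its seat 34 mm above the origin; on each deck corner a round metal connector 8 mm high. Relay and clips hold well enough to lift the unit gently by its relay.
- relay: Tight plug-in relay in the unit's socket, 0.09 kg: ivory case 36 (x) x 34 (y) mm from 18 to 60 mm above its origin, green flag on top; below it a 20 mm waist and a foot 36 x 28 mm, 5 high, with a rib on each y side. Origin at the centre of the foot's underside, at first on the socket's seat, axes parallel to the unit's, z up. The case's y faces are free to grip from above. Pins reach 7 mm below the foot.
- socket_seat (a point): Point on the unit: centre of the socket's seat, 34 mm above the unit's underside; the relay's origin lies here while plugged in. Axes as the unit's. Two black guide ears, 18 mm above the seat, hug the relay at its x ends (1 mm play), so it rocks only sideways, towards +y or -y.
- left_clip (a point): Point on the unit: middle of the lower bar of the +y spring clip, 6 mm above the seat, 16 mm from the middle. Two steel bars along x, the upper 6.6 mm higher; housing 28 mm out, 15 mm above the seat. The relay's rib starts under the lower bar; it snaps past a bar (about 6 N) as that side is levered up: past one at 3, at rest between the bars at 6.5, past both at 10, free at 13 mm.
- right_clip (a point): Point on the unit: middle of the lower bar of the -y spring clip, the same as the +y one. With both ribs under bars, a straight pull lifts the whole unit (weight 7 N) before they let go; a few rocks of about 0.25 rad, each pivoting on the side that stays, walk the relay out.
- relay_left (a point): Point on the relay: middle of the lower edge of its foot on the +y side (14 mm from the middle); it pivots on this edge when tilted towards +y, and the -y side comes up.
- relay_right (a point): Point on the relay: middle of the lower edge of its foot on the -y side (14 mm from the middle); the pivot when tilted towards -y.
- nest: Bench nest, fixed: black base plate, slippery white plastic walls round a pocket 93 (x) x 123 (y) mm, 1.5 mm larger all round than the unit. Origin under its centre, on the bench, z up. Pocket floor (green) 8 mm above the bench, walls to 16 mm, sloped lead-ins above them to 25 mm, 6 mm outward. The unit's long side goes along the pocket's long side (y); either way round is right.
- nest_floor (a point): Point on the nest: centre of the pocket's floor, 8 mm above the bench; the unit's origin lies here when seated. Axes as the nest's.
- tray: Bystander: blue open parts tray 130 x 170 x 28 mm, origin under its centre; the spare relay stands in it.
- spare: Bystander: a spare relay of the same kind, standing in the blue tray, origin under its foot. Not the one to take.
- screwdriver: Bystander: screwdriver lying on the bench.
- plug: Bystander: round knurled metal plug, 32 mm across, 64 mm high, standing.
- spool: Bystander: metal solder spool 56 mm across, 46 mm high, standing.
- cleaner: Bystander: white spray can 60 mm across, 115 mm high, standing.
- brush: Bystander: brush lying on the bench.

How it is judged:
By the outcome, as a careful person would: the job done as asked, in the order asked, and still so for the second after the job is handed in, while the arm keeps its last pose, push and grip.
It also fails if it takes over 51 s, if anything falls off the work surface, if the arm or the gripper's body presses on something with over 40 N, if the wrist force passes 120 N, or if a joint passes its speed limit or range.

## Working session

There is one attempt and no reset: what is moved stays moved. The work goes in short steps, each a Python script; the robot and the scene stay as the last script left them, time stands still between calls to the robot, and variables do not carry over. Pictures are saved under pics/ and viewed, and the job is handed in when it is done.

```bash
mkdir -p pics; ls; python3 - <<'E'
from rig import ctrl, effector, vision
import cv2,numpy as np
print(ctrl.get_time_s(),ctrl.get_tool_pos(),ctrl.get_ee_rot())
for n in ["scene","top","wrist"]:
    im,d=vision.get_image(n); c=vision.calibration(n)
    print(n,np.round(c["mtx"],1).tolist(),np.round(c["pose"],4).tolist())
    cv2.imwrite(f"pics/{n}0.png",im[:,:,::-1]); np.savez(f"pics/{n}0.npz",im=im,d=d,mtx=c["mtx"],pose=c["pose"])
E
```

```text
pics
0.0 [ 0.13486088 -0.53285671  0.23074821] [-5.96934598e-04  9.92332519e-01  1.23595366e-01 -2.43635323e-05]
scene [[501.5, 0.0, 320.3], [0.0, 501.5, 239.8], [0.0, 0.0, 1.0]] [[0.5449, 0.5332, -0.6472, 1.3344], [0.8383, -0.3311, 0.4331, -0.4471], [0.0167, -0.7785, -0.6274, 0.7657], [0.0, 0.0, 0.0, 1.0]]
top [[594.4, 0.0, 320.3], [0.0, 594.4, 236.9], [0.0, 0.0, 1.0]] [[0.0052, -0.9926, 0.1215, 0.4064], [-0.9999, -0.004, 0.0101, 0.0403], [-0.0095, -0.1216, -0.9925, 1.5574], [0.0, 0.0, 0.0, 1.0]]
wrist [[371.6, 0.0, 323.2], [0.0, 371.6, 237.9], [0.0, 0.0, 1.0]] [[0.2455, -0.9216, -0.3007, 0.2115], [-0.9694, -0.2335, -0.0757, -0.5136], [-0.0004, 0.3101, -0.9507, 0.3742], [0.0, 0.0, 0.0, 1.0]]
```

View pics/top0.png

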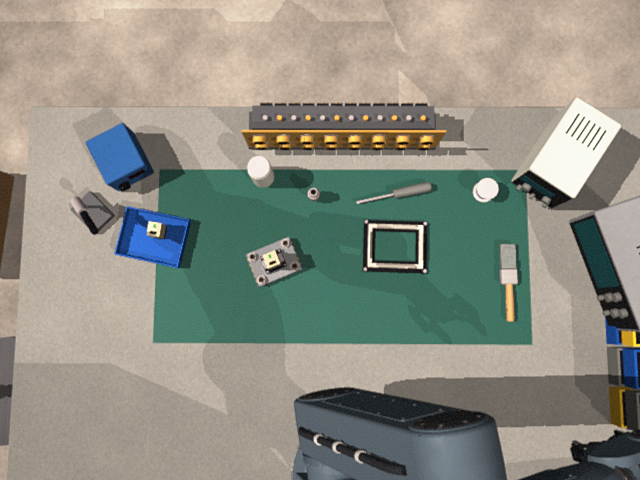

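View pics/scene0.png

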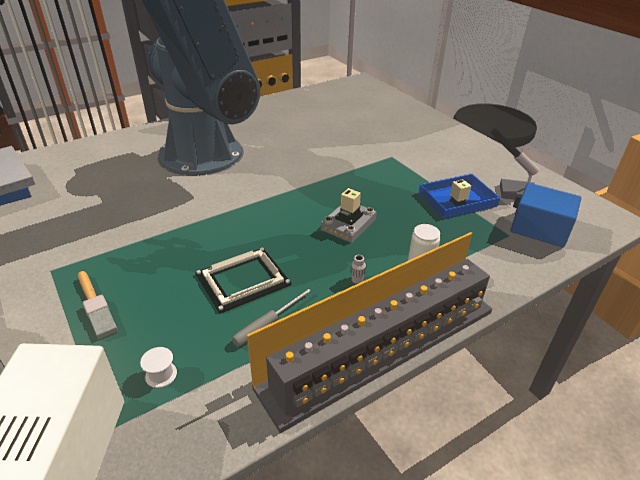

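The top view shows the unit near (273,261), the nest at (395,247), and the spare in the blue tray at (155,230). I'll estimate coarse poses from the top cloud.

```bash
cat > h.py <<'E'
import numpy as np,cv2
def load(n):
    z=np.load(f"pics/{n}.npz"); return z["im"],z["d"],z["mtx"],z["pose"]
def cloud(d,m,T,fish=False):
    v,u=np.mgrid[:480,:640].astype(float)
    a=(u-m[0,2])/m[0,0]; b=(v-m[1,2])/m[1,1]
    if fish:
        r=np.hypot(a,b); s=np.where(r>1e-9,np.tan(np.minimum(r,1.5))/np.maximum(r,1e-9),1); a=a*s;b=b*s
    P=np.stack([a*d,b*d,d],-1)
    return P@T[:3,:3].T+T[:3,3]
def rectfit(xy):
    return cv2.minAreaRect((xy*1000).astype(np.float32))
def proj(P,m,T,fish=False):
    p=(np.atleast_2d(P)-T[:3,3])@T[:3,:3]
    if fish:
        rr=np.hypot(p[:,0],p[:,1]); th=np.arctan2(rr,p[:,2]); s=th/np.maximum(rr,1e-12)
        return np.stack([m[0,0]*p[:,0]*s+m[0,2],m[1,1]*p[:,1]*s+m[1,2]],-1)
    return np.stack([m[0,0]*p[:,0]/p[:,2]+m[0,2],m[1,1]*p[:,1]/p[:,2]+m[1,2]],-1)
E
python3 - <<'E'
from h import *
im,d,m,T=load("top0"); C=cloud(d,m,T)
tab=C[280:330,200:480][...,2]; print("mat z",np.median(tab))
for nm,(u0,u1,v0,v1),zr in [("unit",(235,315,225,300),(.016,.045)),("relay",(235,315,225,300),(.08,.12)),("nest",(355,440,210,285),(.012,.04)),("nestbase",(355,440,210,285),(.004,.04))]:
    c=C[v0:v1,u0:u1].reshape(-1,3); s=c[(c[:,2]>zr[0])&(c[:,2]<zr[1])]
    print(nm,len(s),rectfit(s[:,:2]),np.median(s[:,2]))
cv2.imwrite("pics/topcrop.png",cv2.resize(im[200:310,225:445,::-1],None,fx=3.6,fy=3.6,interpolation=cv2.INTER_CUBIC))
E
```

```text
mat z 6.643160832420225e-05
unit 1299 ((531.3963623046875, 176.6409912109375), (90.7197265625, 123.25993347167969), 22.730512619018555) 0.024883325241195964
relay 210 ((531.1959228515625, 176.70379638671875), (36.73773193359375, 34.36976623535156), 22.7763671875) 0.09321410898655613
nest 981 ((559.8279418945312, -128.62167358398438), (183.92086791992188, 166.47618103027344), 87.2774887084961) 0.016501803883728794
nestbase 3399 ((571.5361938476562, -146.01361083984375), (221.6201171875, 195.78945922851562), 89.9183578491211) 0.008974508385359847
```

View pics/topcrop.png

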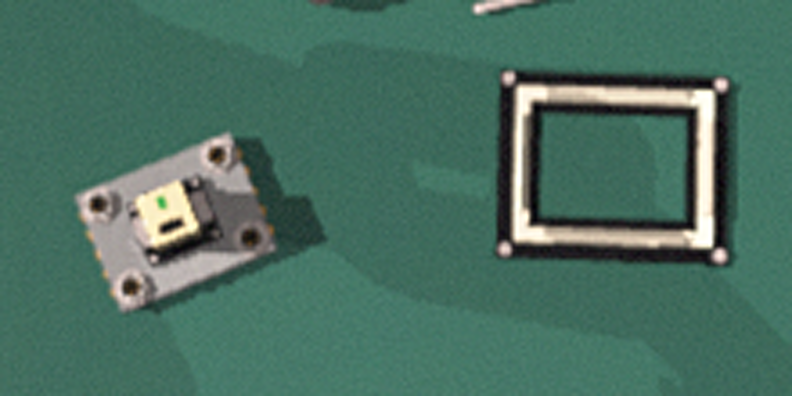

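View pics/wrist0.png

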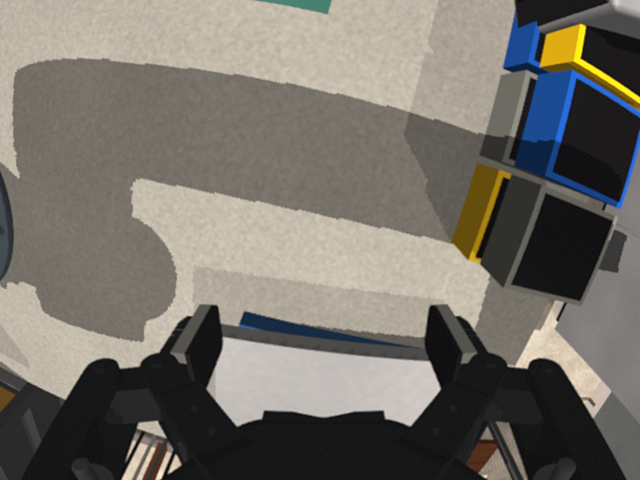

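```bash
cat >> h.py <<'E'
def q(a): return [0,float(np.cos(a/2)),float(np.sin(a/2)),0]
def snap(n,name):
    from rig import vision
    c=vision.calibration(n); im,d=vision.get_image(n)
    cv2.imwrite(f"pics/{name}.png",im[:,:,::-1]); np.savez(f"pics/{name}.npz",im=im,d=d,mtx=c["mtx"],pose=c["pose"])
E
python3 - <<'E'
from h import *
im,d,m,T=load("top0"); C=cloud(d,m,T)
c=C[218:276,360:431].reshape(-1,3)
for lo in (.004,.012,.018):
    s=c[(c[:,2]>lo)&(c[:,2]<.05)]; print(lo,len(s),rectfit(s[:,:2]))
from rig import ctrl
cv=lambda: print(ctrl.get_time_s(),np.round(ctrl.get_tool_pos(),4))
ctrl.movep([.531,.177,.22],q(np.radians(22.7))); cv(); ctrl.pause(.2); snap("wrist","w_unit")
ctrl.movep([.557,-.129,.20],q(np.radians(-2))); cv(); ctrl.pause(.2); snap("wrist","w_nest")
E
```

```text
0.004 3079 ((572.1843872070312, -140.66513061523438), (150.86453247070312, 184.8828582763672), 0.23974063992500305)
0.012 979 ((569.3636474609375, -138.86903381347656), (164.35516357421875, 146.45286560058594), 87.2774887084961)
0.018 400 ((573.4701538085938, -138.7193603515625), (141.45498657226562, 112.80661010742188), 88.15859985351562)
3.0083 [0.5312 0.1764 0.22  ]
4.4333 [ 0.5572 -0.128   0.2001]
```

View pics/w_unit.png

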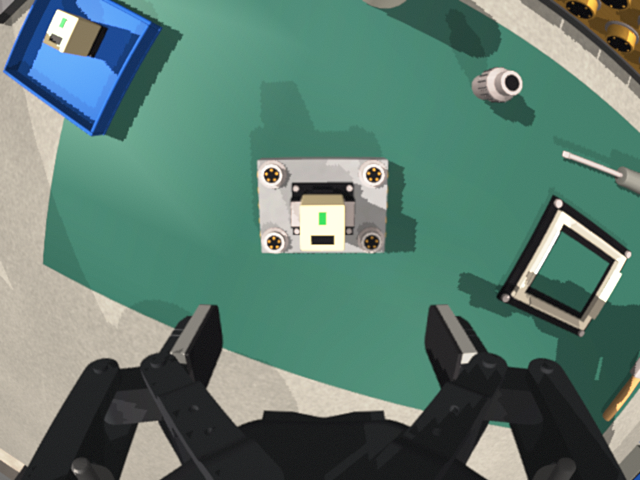

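View pics/w_nest.png

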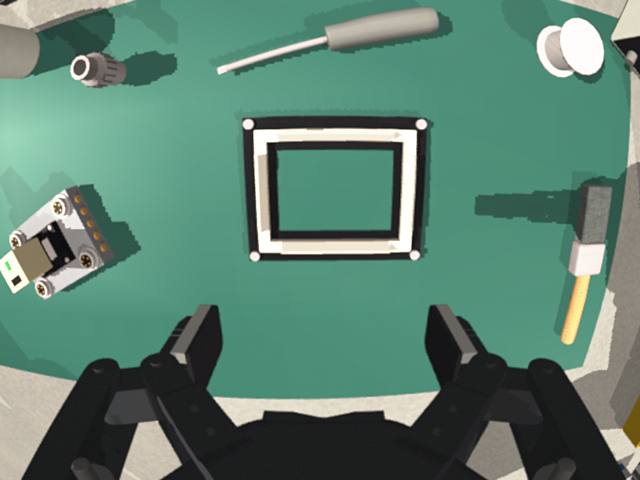

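The wrist views show the unit at (323,206) with its relay and the nest pocket at (335,190). Next I'll fit both from the wrist depth.

```bash
python3 - <<'E'
from h import *
im,d,m,T=load("w_unit"); C=cloud(d,m,T,True)
print("mat",np.median(C[280:300,240:400,2]), np.median(C[100:140,220:420,2]))
c=C[150:262,240:400].reshape(-1,3)
for zr in [(.015,.030),(.028,.036),(.015,.045),(.088,.12)]:
    s=c[(c[:,2]>zr[0])&(c[:,2]<zr[1])]; print("unit",zr,len(s),rectfit(s[:,:2]),np.median(s[:,2]))
im,d,m,T=load("w_nest"); C=cloud(d,m,T,True)
print("mat",np.median(C[270:290,260:400,2]), np.median(C[90:110,280:400,2]))
c=C[110:268,235:435].reshape(-1,3)
for zr in [(.004,.04),(.02,.04),(.023,.04)]:
    s=c[(c[:,2]>zr[0])&(c[:,2]<zr[1])]; print("nest",zr,len(s),rectfit(s[:,:2]),np.median(s[:,2]))
# pocket profile along rows/cols through nest centre, heights
for col in (335,):
    print([f"{C[v,col,0]*1000:.0f}:{C[v,col,2]*1000:.0f}" for v in range(112,268,2)])
print([f"{C[190,u,1]*1000:.0f}:{C[190,u,2]*1000:.0f}" for u in range(238,434,2)])
E
```

```text
mat 0.001288846954831252 0.001165284534019262
unit (0.015, 0.03) 6533 ((529.8197021484375, 177.283203125), (90.89026641845703, 123.77664947509766), 22.832626342773438) 0.02486513132951257
unit (0.028, 0.036) 2077 ((530.0440063476562, 177.41567993164062), (86.6903076171875, 116.01631164550781), 23.376304626464844) 0.033232127179270377
unit (0.015, 0.045) 8728 ((529.8197021484375, 177.283203125), (90.89026641845703, 123.77664947509766), 22.832626342773438) 0.02527586194997611
unit (0.088, 0.12) 2141 ((530.0531005859375, 177.4615936279297), (36.51799774169922, 34.02827453613281), 23.113719940185547) 0.09471185320908149
mat 0.0012465695220926498 0.00118636380083334
nest (0.004, 0.04) 25652 ((572.0416870117188, -142.70806884765625), (174.98635864257812, 138.18142700195312), 88.07604217529297) 0.009183475176546635
nest (0.02, 0.04) 2980 ((572.4384155273438, -139.37428283691406), (141.72036743164062, 111.52140808105469), 88.6717300415039) 0.023787084957261784
nest (0.023, 0.04) 1875 ((572.4579467773438, -139.23072814941406), (141.58602905273438, 111.14898681640625), 88.07679748535156) 0.024
[... 1026 characters left out ...]
', '-106:9', '-107:8', '-109:9', '-111:10', '-113:9', '-115:9', '-117:9', '-118:9', '-120:9', '-122:11', '-124:8', '-126:10', '-128:9', '-129:9', '-131:9', '-133:9', '-135:10', '-137:8', '-139:9', '-140:7', '-142:10', '-144:10', '-146:9', '-148:10', '-150:9', '-151:9', '-153:9', '-155:9', '-157:8', '-159:9', '-160:10', '-162:10', '-164:9', '-166:9', '-168:9', '-170:10', '-172:8', '-174:7', '-176:8', '-177:9', '-179:9', '-181:7', '-183:9', '-185:9', '-187:9', '-189:8', '-190:8', '-192:8', '-194:9', '-196:9', '-198:10', '-200:8', '-201:13', '-202:17', '-203:21', '-204:23', '-206:24', '-207:25', '-209:25', '-215:8', '-217:8', '-219:9', '-221:8', '-225:1', '-227:2', '-229:1', '-231:1', '-233:2']
```

```bash
python3 - <<'E'
from h import *
im,d,m,T=load("w_nest"); C=cloud(d,m,T,True)
c=C[110:268,235:435].reshape(-1,3); s=c[(c[:,2]>.0225)&(c[:,2]<.04),:2]
# white mask edges: outer of ridge per side
ctr=np.array([.5724,-.1394])
for it in range(3):
  a=np.radians(-1.9) if it==0 else a
  R=np.array([[np.cos(a),np.sin(a)],[-np.sin(a),np.cos(a)]]); l=(s-ctr)@R.T
  res=[]
  for ax,sg,h in [(0,1,.0525),(0,-1,.0525),(1,1,.0675),(1,-1,.0675)]:
    o=1-ax; k=(abs(l[:,ax]*sg-h)<.006)&(abs(l[:,o])<(.04 if ax==0 else .03))
    p=np.polyfit(l[k,o],l[k,ax],1); res.append((p[0]*(-1 if ax==0 else 1),p[1],k.sum()))
    
  print([(round(np.degrees(r[0]),2),round(r[1]*1000,2),r[2]) for r in res])
  w=np.mean([r[0] for r in res]); dl=np.array([(res[0][1]+res[1][1])/2,(res[2][1]+res[3][1])/2])
  ctr=ctr+R.T@dl; a+=w; print(ctr,np.degrees(a))
E
```

```text
[(np.float64(0.39), np.float64(53.09), np.int64(516)), (np.float64(0.45), np.float64(-52.37), np.int64(491)), (np.float64(0.28), np.float64(67.77), np.int64(356)), (np.float64(0.51), np.float64(-67.7), np.int64(354))]
[ 0.57276432 -0.13937801] -1.4901211376715284
[(np.float64(0.02), np.float64(52.74), np.int64(514)), (np.float64(0.05), np.float64(-52.73), np.int64(491)), (np.float64(-0.13), np.float64(67.74), np.int64(358)), (np.float64(0.14), np.float64(-67.75), np.int64(353))]
[ 0.57276811 -0.13938101] -1.4730063960556097
[(np.float64(-0.0), np.float64(52.73), np.int64(514)), (np.float64(0.03), np.float64(-52.73), np.int64(491)), (np.float64(-0.15), np.float64(67.74), np.int64(358)), (np.float64(0.1), np.float64(-67.74), np.int64(352))]
[ 0.57276817 -0.13937907] -1.478529125231907
```

```bash
python3 - <<'E'
from h import *
from rig import ctrl,effector
Q=q(np.radians(23.0))
p=[.5300,.1774]
ctrl.movep([*p,.13],Q); ctrl.move_straight([*p,.061],velocity=.1)
print(ctrl.get_time_s(),ctrl.get_force()); effector.grab(70)
print(ctrl.get_time_s(),ctrl.get_grip_width(),ctrl.get_force(),ctrl.get_ft_torque(),ctrl.get_tool_pos())
snap("wrist","w_grip")
ctrl.move_straight([*p,.064],velocity=.03)
print(ctrl.get_force())
ctrl.move_straight([*p,.101],velocity=.06)
ctrl.pause(.2)
print(ctrl.get_time_s(),ctrl.get_grip_width(),ctrl.get_force(),ctrl.get_ft_torque(),ctrl.get_tool_pos())
snap("wrist","w_lift"); snap("scene","s_lift")
E
```

```text
6.725 [-0.56873614 -0.52632944  0.44437793]
7.2583 0.3862768540049637 [-0.1045576   0.41996555  5.52293266] [ 0.06863847  0.17286834 -0.00712646] [0.53032176 0.17750867 0.0614641 ]
[-1.58073941 -0.1804851  -7.6166426 ]
8.525 0.39086381013473664 [ 0.21656431 -0.07730871 -7.58022089] [-0.02097764 -0.05144763 -0.00266918] [0.52979735 0.17735796 0.10060772]
```

View pics/w_lift.png

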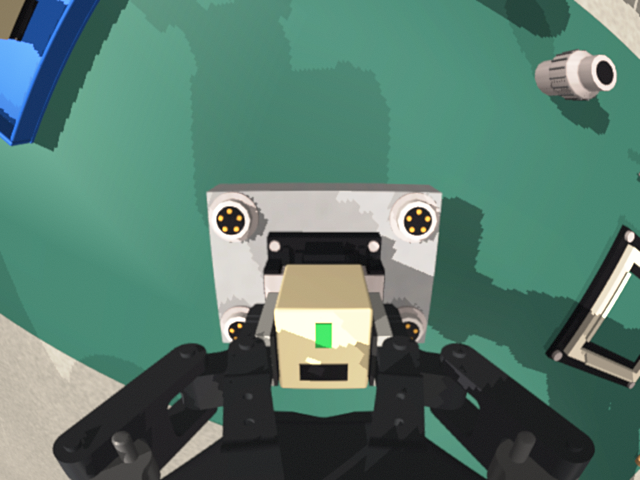

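View pics/s_lift.png

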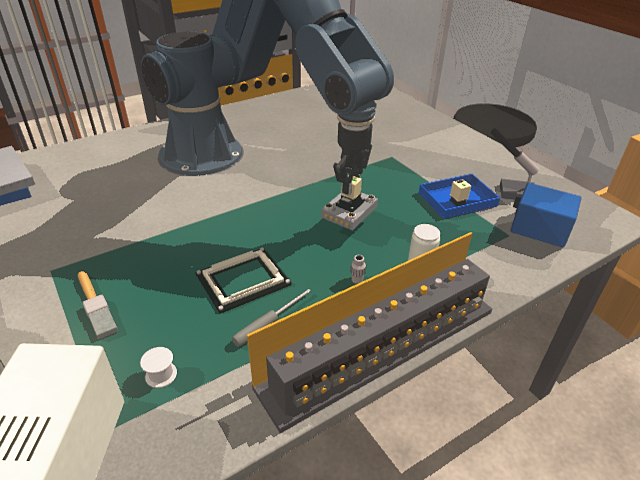

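The unit is lifted whole with a 7.6 N load; its far deck edge runs from (208,190) to (440,192) and looks level. I'll measure its pose in the tool frame.

```bash
cat > unit_tool.py <<'E'
from h import *
def meas(n,a,tcp,x0=150,x1=500,v0=175,v1=365,zdeck=None):
    im,d,m,T=load(n); C=cloud(d,m,T,True)
    R=np.array([[np.cos(a),np.sin(a)],[-np.sin(a),np.cos(a)]])
    L=C.copy(); L[...,:2]=(C[...,:2]-np.array(tcp[:2]))@R.T   # x: tool x, y: left(= -tool y)
    c=L[v0:v1,x0:x1].reshape(-1,3); z=c[:,2]
    zd=zdeck
    s=c[(abs(z-zd)<.006)&(abs(c[:,0])<.06)&(abs(c[:,1])<.08)]
    A=np.c_[s[:,:2],np.ones(len(s))]; k=np.ones(len(s),bool)
    for _ in range(6):
        p=np.linalg.lstsq(A[k],s[k,2],rcond=None)[0]; r=s[:,2]-A@p; k=abs(r)<.002
    s=s[k]; print("plane tilt deg x,y",np.degrees(p[:2]).round(2),"z0",p[2].round(4),k.sum())
    # edges: +y,-y by x-bins ; +x by y-bins
    e=[]
    for lo in np.arange(-.01,.040,.004):
        b=s[(s[:,0]>=lo)&(s[:,0]<lo+.004)]
        if len(b)>20: e.append((lo+.002,b[:,1].max(),b[:,1].min()))
    e=np.array(e); 
    f=[]
    for lo in np.arange(-.054,.05,.004):
        b=s[(s[:,1]>=lo)&(s[:,1]<lo+.004)]
        if len(b)>10: f.append((lo+.002,b[:,0].max()))
    f=np.array(f)
    for nm,xx,yy in [("+y",e[:,0],e[:,1]),("-y",e[:,0],e[:,2]),("+x",f[:,0],f[:,1])]:
        pp=np.polyfit(xx,yy,1); rr=abs(yy-np.polyval(pp,xx)); kk=rr<=np.median(rr)*2.5; pp=np.polyfit(xx[kk],yy[kk],1)
        print(nm,"slope deg",np.degrees(pp[0]).round(2),"at0 mm",(pp[1]*1000).round(2))
E
python3 - <<'E'
from unit_tool import *
meas("w_lift",np.radians(23),[.52980,.17736],zdeck=.0646)
E
```

```text
plane tilt deg x,y [-0.05  0.01] z0 0.0636 14818
+y slope deg -0.47 at0 mm 60.04
-y slope deg -0.69 at0 mm -60.08
+x slope deg 0.27 at0 mm 44.95
```

```bash
python3 - <<'E'
from h import *
from rig import ctrl,effector
a=np.radians(-1.1)
n=[.5728,-.1394]
ctrl.move_straight([*n,.101],q(a),velocity=.12); ctrl.pause(.4)
print(ctrl.get_time_s(),ctrl.get_grip_width(),ctrl.get_force(),ctrl.get_ft_torque(),ctrl.get_tool_pos(),ctrl.get_ee_rot(),q(a))
snap("wrist","w_over")
from unit_tool import meas
t=ctrl.get_tool_pos(); meas("w_over",np.radians(-1.48),n,zdeck=.0646)
E
```

```text
11.8417 0.38818653431117317 [-0.12116506 -0.84994301 -7.40589312] [-0.02845642  0.00942409  0.00650231] [ 0.57280645 -0.13937677  0.10099636] [ 8.85570756e-06  9.99954176e-01 -9.57321662e-03  4.63021056e-06] [0, 0.999953926969049, -0.009599163462400142, 0]
plane tilt deg x,y [-0.04 -0.01] z0 0.064 14824
+y slope deg 0.14 at0 mm 59.79
-y slope deg -0.21 at0 mm -60.32
+x slope deg -0.19 at0 mm 44.98
```

View pics/w_over.png

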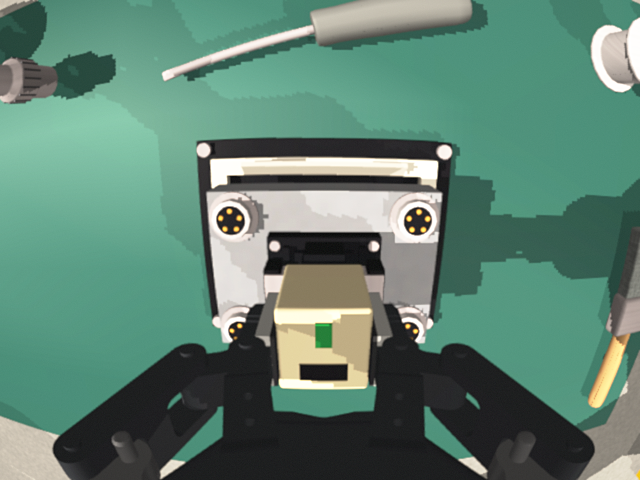

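The unit hangs level, square and centred over the nest. Next I'll lower it step by step while watching the force.

```bash
python3 - <<'E'
from h import *
from rig import ctrl,effector
n=[.5728,-.1394]
for z in (.084,.078,.074,.072,.070,.069,.0685,.068,.0675,.067):
    ctrl.move_straight([*n,z],velocity=.04)
    f=ctrl.get_force(); t=ctrl.get_tool_pos(); print(z,np.round(t,4),np.round(f,1),np.round(ctrl.get_ft_torque(),2))
    if f[2]>8: break
    if np.hypot(f[0],f[1])>15: break
print(ctrl.get_time_s()); snap("wrist","w_seat")
E
```

```text
0.084 [ 0.5728 -0.1394  0.0839] [-0.8  0.1 -6.3] [-0.08  0.   -0.02]
0.078 [ 0.5726 -0.1394  0.0777] [ 0.3 -1.  -7.5] [ 0.02 -0.01  0.01]
0.074 [ 0.5726 -0.1393  0.0737] [-0.9 -0.3 -7.6] [ 0.    0.01 -0.03]
0.072 [ 0.5727 -0.1394  0.0719] [ 0.7 -0.3 -7.4] [ 0.   -0.01  0.01]
0.07 [ 0.5728 -0.1394  0.0699] [-0.6  0.1 -7.2] [-0.03  0.01 -0.05]
0.069 [ 0.5732 -0.1395  0.0695] [-0.5  0.7 -0.5] [ 0.05 -0.07 -0.01]
0.0685 [ 0.5733 -0.1395  0.0695] [-2.7  0.4  6.1] [ 0.27  0.39 -0.04]
0.068 [ 0.5733 -0.1395  0.0695] [-3.6  1.7 11.7] [ 0.42  0.77 -0.05]
14.2667
```

View pics/w_seat.png

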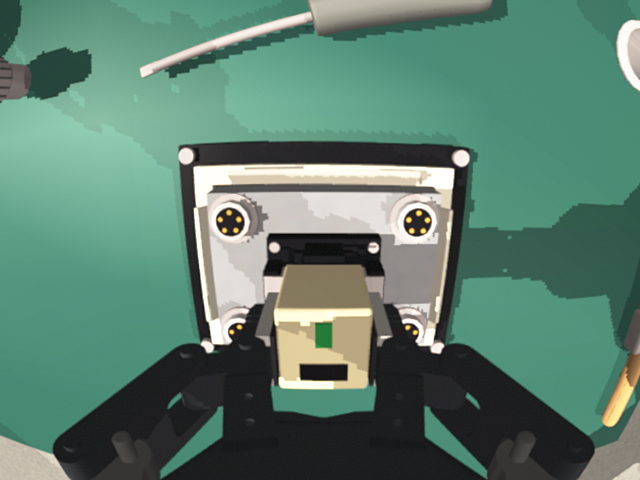

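Seated: the TCP stopped at 0.0695, exactly 8 mm above its grasp height on the bench, and stayed there under push, with even white margins round the unit. Now the rocking: first pivot on +y so the −y side rises.

```bash
cat > rock.py <<'E'
from h import *
import json,os
from scipy.spatial.transform import Rotation as Ro
from rig import ctrl,effector
H=.0275; Z0=.042
CX,CY,A=.5733,-.1395,np.radians(-1.1)
Rz=Ro.from_euler('z',A).as_matrix(); F=np.diag([1,-1,-1.])
def rx(t): return Ro.from_euler('x',t).as_matrix()
# relay pose in unit frame: (y,z of origin rel. to seat, theta). stored as command
def save(s): json.dump(list(map(float,s)),open("rs.json","w"))
def state(): return json.load(open("rs.json")) if os.path.exists("rs.json") else [0,0,0]
def pose(y,z,t,dz=0):
    o=np.array([0,y,z]); tcp=o+rx(t)@np.array([0,0,H])
    p=np.array([CX,CY,Z0])+Rz@tcp; p[2]+=dz
    qq=Ro.from_matrix(Rz@rx(t)@F).as_quat(); return p,[qq[3],qq[0],qq[1],qq[2]]
def actual():
    p=np.array(ctrl.get_tool_pos()); w=ctrl.get_ee_rot(); R=Ro.from_quat([w[1],w[2],w[3],w[0]]).as_matrix()
    M=Rz.T@R@F; t=np.arctan2(M[2,1],M[1,1])
    o=Rz.T@(p-np.array([CX,CY,Z0]))-M@np.array([0,0,H])
    L=o+M@np.array([0,.014,0]); Rr=o+M@np.array([0,-.014,0])
    f=np.array(ctrl.get_force())@Rz; tq=np.array(ctrl.get_ft_torque())@Rz
    print("t%.2f th=%.3f hL=%.1f hR=%.1f x=%.1f y=%.1f | F"%(ctrl.get_time_s(),t,L[2]*1e3,Rr[2]*1e3,o[0]*1e3,o[1]*1e3),f.round(1),"M",tq.round(2),"g%.3f"%ctrl.get_grip_width(),flush=True)
    return f
def go(s,dz=0,v=.012):
    p,w=pose(*s,dz=dz); ctrl.move_straight(p,w,velocity=v); save(s); return actual()
def rotabout(s,side,dt):
    y,z,t=s; e=.014*side
    P=np.array([y,z])+np.array([np.cos(t),np.sin(t)])*e
    o=P-np.array([np.cos(t+dt),np.sin(t+dt)])*e
    return [o[0],o[1],t+dt]
E
python3 - <<'E'
from rock import *
actual()
s=[0,0,0]; go(s,-.0008)
for i in range(4):
    s=rotabout(s,+1,-.065); f=go(s,-.0008)
snap("wrist","w_r1")
E
```

```text
t14.32 th=-0.000 hL=-0.1 hR=-0.0 x=0.1 y=-0.0 | F [-3.9  2.4 12.4] M [0.39 0.73 0.05] g0.389
t14.57 th=-0.000 hL=-0.0 hR=-0.0 x=0.5 y=-0.1 | F [-1.5  1.9  7. ] M [0.37 0.35 0.02] g0.389
t14.88 th=-0.064 hL=-0.2 hR=1.6 x=0.7 y=0.1 | F [-0.6 -0.1  6.8] M [ 0.22  0.1  -0.03] g0.390
t15.20 th=-0.129 hL=-0.2 hR=3.4 x=0.7 y=0.0 | F [-0.5  0.6  5.9] M [-0.08  0.03 -0.04] g0.389
t15.52 th=-0.194 hL=-0.3 hR=5.1 x=0.7 y=0.1 | F [-0.4 -0.4  5.3] M [-0.15 -0.   -0.04] g0.388
t15.83 th=-0.260 hL=-0.3 hR=6.9 x=0.6 y=0.2 | F [ 0.8 -2.1  5.8] M [-0.39  0.01 -0.01] g0.385
```

View pics/w_r1.png

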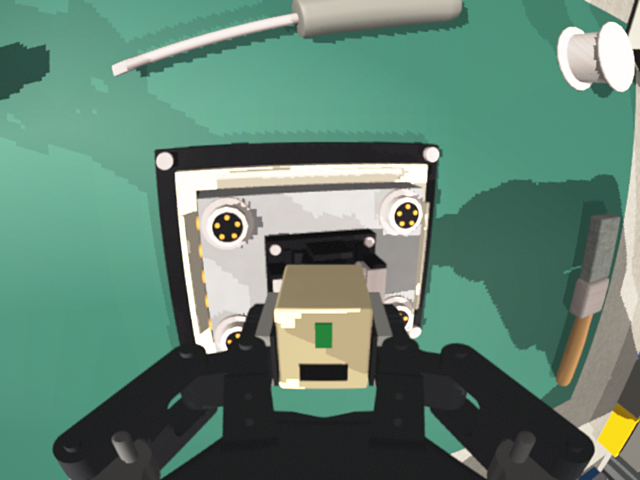

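```bash
cat > deck.py <<'E'
from unit_tool import *
def deck(n):
    im,d,m,T=load(n); C=cloud(d,m,T,True)
    a=np.radians(-1.3); R=np.array([[np.cos(a),np.sin(a)],[-np.sin(a),np.cos(a)]])
    c=C.reshape(-1,3).copy(); c[:,:2]=(c[:,:2]-[.5733,-.1395])@R.T
    def fit(s):
        A=np.c_[s[:,:2],np.ones(len(s))]; k=np.ones(len(s),bool)
        for _ in range(6):
            p=np.linalg.lstsq(A[k],s[k,2],rcond=None)[0]; k=abs(s[:,2]-A@p)<.002
        return np.degrees(p[:2]).round(2),(p[2]*1e3).round(2),k.sum()
    s=c[(abs(c[:,0])<.044)&(abs(c[:,1])<.059)&(abs(c[:,2]-.033)<.007)]
    b=c[(c[:,0]>.06)&(c[:,0]<.075)&(abs(c[:,1])<.06)&(abs(c[:,2]-.009)<.004)]
    print(n,"deck",fit(s),"base front z",np.median(b[:,2])*1e3 if len(b) else None)
E
python3 -c "
from deck import *
deck('w_seat');deck('w_r1')"
```

```text
w_seat deck (array([ 0.06, -0.01]), np.float64(32.81), np.int64(13987)) base front z 8.650208100693446
w_r1 deck (array([ 0.08, -0.01]), np.float64(32.83), np.int64(13140)) base front z 8.719130202241882
```

Deck still flat (0.0°, 32.8 mm) and the −y side is up at 6.9 mm. Next I'll pivot on −y and bring the +y side up past both bars.

```bash
cat >> rock.py <<'E'
def hs(hL,hR,y=0):
    return [y,(hL+hR)/2e3,float(np.arcsin((hL-hR)/28.))]
E
python3 - <<'E'
from rock import *
from deck import deck
for hL,y in ((1.5,.0003),(3,.0002),(4.5,.0001),(6,0),(7,0)):
    go(hs(hL,6.7,y),-.0003)
snap("wrist","w_r2"); deck("w_r2")
E
```

```text
t16.25 th=-0.187 hL=1.0 hR=6.2 x=-0.0 y=-0.1 | F [ 0.8  0.7 -0.9] M [-0.01 -0.07  0.01] g0.387
t16.56 th=-0.134 hL=2.6 hR=6.3 x=-0.1 y=0.0 | F [-0.1  0.7  0.9] M [0.01 0.01 0.03] g0.388
t16.86 th=-0.080 hL=4.2 hR=6.5 x=0.0 y=0.0 | F [-1.1  0.7  1. ] M [0.01 0.05 0.01] g0.386
t17.16 th=-0.027 hL=5.7 hR=6.4 x=0.1 y=-0.0 | F [ 0.5 -0.5  1.5] M [-0.09 -0.06  0.02] g0.389
t17.41 th=0.009 hL=6.6 hR=6.3 x=-0.0 y=0.1 | F [0.8 1.6 1.3] M [ 0.2  -0.04  0.05] g0.389
w_r2 deck (array([ 0.03, -0.02]), np.float64(32.82), np.int64(13562)) base front z 8.672786546061698
```

View pics/w_r2.png

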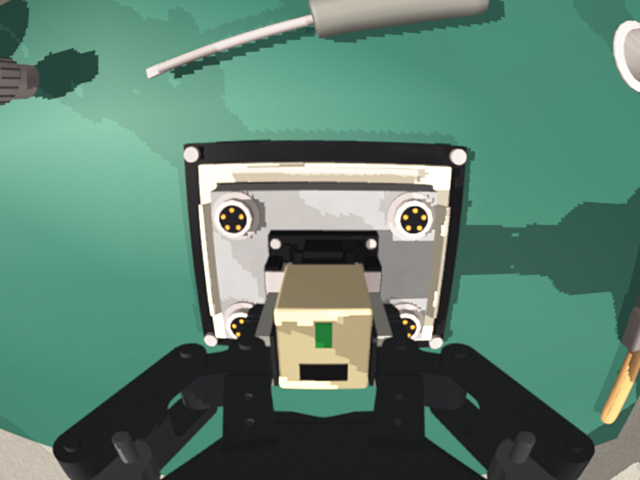

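Deck still flat with the relay level at 6.5 mm, and the grip hasn't slipped. Continuing.

```bash
python3 - <<'E'
from rock import *
from deck import deck
for hL in (8.5,10,11.5,13,13.6):
    go(hs(hL,6.7),-.0004)
snap("wrist","w_r3"); deck("w_r3")
E
```

```text
t17.74 th=0.063 hL=7.9 hR=6.2 x=-0.2 y=-0.1 | F [-1.6  0.8  1.5] M [ 0.07  0.09 -0.  ] g0.392
t18.02 th=0.116 hL=9.6 hR=6.3 x=-0.0 y=-0.2 | F [-0.2  0.8  2.1] M [-0.    0.16 -0.01] g0.392
t18.31 th=0.170 hL=11.1 hR=6.4 x=0.0 y=-0.0 | F [-0.8  1.8  4.4] M [ 0.23  0.11 -0.03] g0.389
t18.58 th=0.225 hL=12.6 hR=6.4 x=0.0 y=0.0 | F [0.2 3.4 3.7] M [ 0.7  -0.02 -0.06] g0.386
t18.83 th=0.248 hL=13.2 hR=6.3 x=0.0 y=0.2 | F [1.3 4.3 3.8] M [ 0.76 -0.02 -0.06] g0.387
w_r3 deck (array([-0.02, -0.07]), np.float64(32.8), np.int64(12959)) base front z 8.637856291890317
```

```bash
python3 - <<'E'
from rock import *
from deck import deck
for hR in (8,9,10,11,12,13):
    f=go(hs(13,hR),-.0004)
    if f[2]<-5: print("low"); break
snap("wrist","w_r4"); deck("w_r4")
E
```

```text
t19.20 th=0.180 hL=12.5 hR=7.5 x=-0.1 y=0.1 | F [-0.3 -0.1 -0.1] M [-0.1   0.03  0.02] g0.387
t19.45 th=0.145 hL=12.5 hR=8.4 x=-0.2 y=0.1 | F [-0.5 -0.8 -1.2] M [-0.08  0.08 -0.01] g0.387
t19.70 th=0.109 hL=12.7 hR=9.7 x=-0.0 y=0.1 | F [-0.9 -0.5  0.8] M [0.09 0.28 0.08] g0.386
t19.95 th=0.073 hL=12.8 hR=10.8 x=0.1 y=0.1 | F [-0.8  0.3  2.8] M [0.14 0.27 0.07] g0.389
t20.20 th=0.037 hL=12.8 hR=11.8 x=0.1 y=-0.1 | F [-1.4  0.3  4. ] M [-0.05  0.27  0.01] g0.388
t20.45 th=0.001 hL=12.7 hR=12.7 x=0.2 y=-0.1 | F [-0.6 -1.3  1.8] M [-0.41  0.09 -0.02] g0.389
w_r4 deck (array([-0.01, -0.02]), np.float64(32.82), np.int64(12889)) base front z 8.670433013506202
```

View pics/w_r4.png

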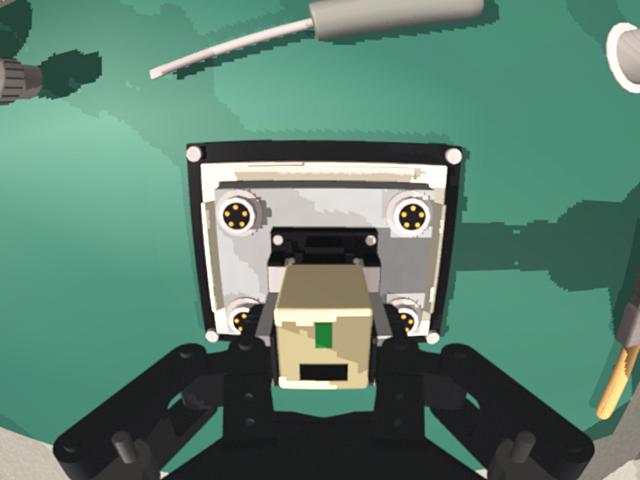

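```bash
python3 - <<'E'
from rock import *
from deck import deck
for h in (13.5,14.5,16,18,21,25,29.5):
    f=go(hs(h,h),0)
    if f[2]<-4: print("low"); break
ctrl.pause(.5); actual()
snap("wrist","w_up"); deck("w_up"); snap("scene","s_up"); snap("top","t_up")
im=cv2.imread("pics/s_up.png")[140:340,180:420]; cv2.imwrite("pics/s_upc.png",cv2.resize(im,None,fx=3,fy=3,interpolation=cv2.INTER_CUBIC))
E
```

```text
t20.75 th=0.001 hL=13.2 hR=13.2 x=-0.2 y=0.1 | F [-0.4  0.1 -1.2] M [ 0.05  0.04 -0.01] g0.388
t21.00 th=0.000 hL=14.5 hR=14.5 x=-0.0 y=0.0 | F [ 0.  -0.6 -0.7] M [ 0.    0.01 -0.  ] g0.389
t21.27 th=0.000 hL=16.1 hR=16.1 x=0.1 y=0.0 | F [ 0.1 -0.2 -2.1] M [ 0.01  0.03 -0.01] g0.390
t21.59 th=-0.000 hL=18.1 hR=18.1 x=0.0 y=-0.0 | F [ 0.7  0.5 -0.6] M [ 0.05 -0.05  0.04] g0.389
t21.99 th=-0.000 hL=21.1 hR=21.1 x=0.1 y=-0.0 | F [-1.  -0.4 -0.6] M [0.07 0.   0.  ] g0.386
t22.48 th=-0.000 hL=25.1 hR=25.1 x=0.0 y=-0.0 | F [ 0.4 -0.1 -1.4] M [-0.02 -0.06  0.07] g0.387
t23.00 th=-0.000 hL=29.5 hR=29.5 x=-0.0 y=-0.0 | F [-0.1 -0.1 -1.1] M [-0.01 -0.05  0.02] g0.382
t23.50 th=-0.000 hL=29.5 hR=29.5 x=-0.0 y=-0.0 | F [ 0.8 -0.7 -0.7] M [-0.05 -0.06  0.02] g0.388
w_up deck (array([ 0.03, -0.03]), np.float64(32.84), np.int64(11509)) base front z 8.687245177742554
```

View pics/w_up.png

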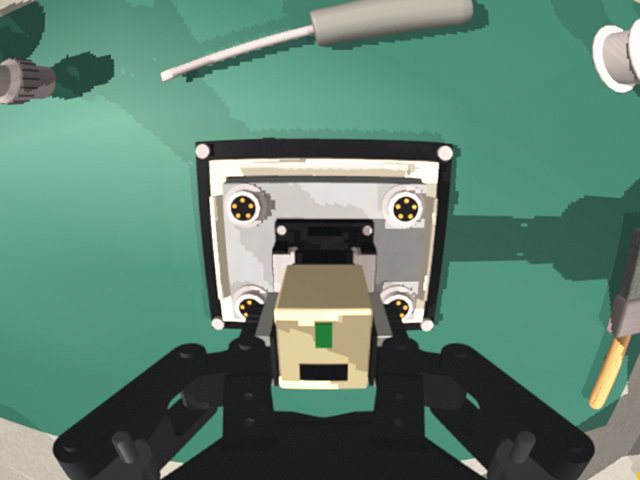

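View pics/s_upc.png

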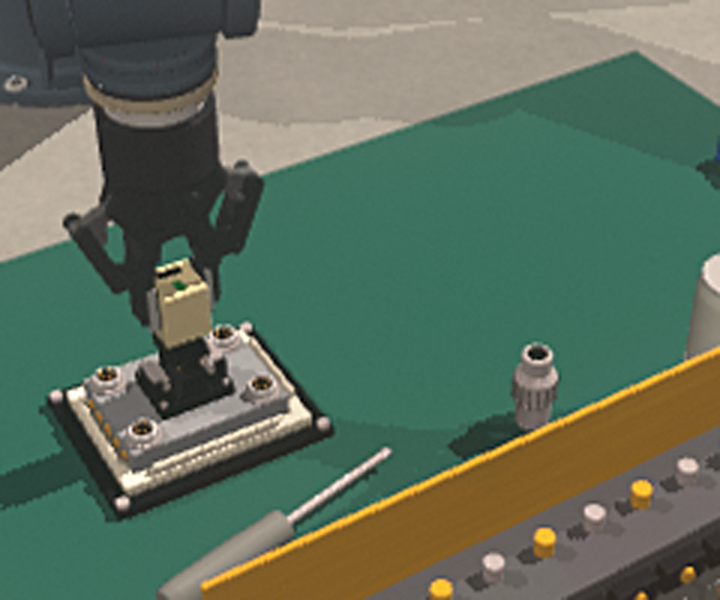

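The relay is free and upright above the socket and the unit is flat in the nest. One last check: unit position relative to the tool.

```bash
python3 - <<'E'
from unit_tool import *
from rig import ctrl
meas("w_up",np.radians(-1.48),ctrl.get_tool_pos(),zdeck=.0328)
E
```

```text
plane tilt deg x,y [ 0.02 -0.02] z0 0.0328 12016
+y slope deg 0.31 at0 mm 59.49
-y slope deg -0.27 at0 mm -60.12
+x slope deg -0.17 at0 mm 44.22
```

Unit centre lies within about 1 mm of the tool axis, and yaw matches the nest. Handing in.

```bash
python3 - <<'E'
from rig import ctrl
print(ctrl.get_tool_pos(),abs(ctrl.get_joint_vel()).max(),ctrl.get_time_s()); ctrl.job_done()
E
```

```text
[ 0.57329818 -0.13950617  0.09899334] 0.0014178514566856413 23.65
the job is handed in; nothing more can be done
```

I lifted the unit by its relay and seated it in the nest. Then I rocked the relay out: −y side up a notch, +y side up past both bars, −y side up past its last bar, then a straight lift. I handed the job in at 23.65 s on the robot's clock.

**Relay at hand-in:** it was held still and upright about 29.5 mm above its seat, carrying only its own weight. It was within about 1 mm of straight above the seat.

**Unit in the nest:** the deck stayed level within 0.1° after every rock I checked. Its measured height stayed at 32.8 mm throughout; a fully home deck should read 32 mm, and the wrist camera reads about 1 mm high. The unit's yaw matches the nest within about 0.3°.

**Forces:** I never saw more than about 13 N at the wrist.

**Other objects:** I touched nothing else on the bench and saw nothing displaced in the wrist view or a close-up from the scene camera. I did not compare every bystander's position before and after.

No check failed or disagreed beyond camera accuracy.

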